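# Index the fittings turntable by one hole

### The arm

A 6-joint arm with a two-finger parallel gripper is mounted at the origin on the work surface. World frame = base frame: x ahead of the robot, y to its left, z up, the work surface at z = 0. Lengths are in m, angles in degrees, forces in N, time in s.
With the tool pointing down it reaches from about 0.325 to 0.75 m from the base axis. Payload 7.6 kg.
Tool frame: the origin (TCP) lies on the centre line of the jaws, within the pads' length; the fingertips stand 22 mm ahead of it and the grasp point (between the pads) lies 3 mm ahead of it; z points along the fingers, y is the direction in which the jaws open and shut (so a half turn about z gives the same grasp; the last joint's range is limited). The gripper opens to 85 mm and grips with 20 to 120 N. Pads are 22 mm wide; open, the fingers measure 114 mm over their backs; the gripper's body (76 mm by 85 mm) begins 54 mm behind the grasp point. The pads swing forward as they close: fully open they stand 13 mm farther back than shut.
Start: joints at [-76.965, 2.991, 80.254, -0, 96.75, -4.028], TCP at [0.154, -0.502, 0.253] pointing down, gripper open.
Joint ranges: [-166.34, 166.34], [-52.06, 124.39], [6.96, 135.62], [-60.46, 240.46], [14.63, 156.25], [-167.68, 167.68]. Speed limits (degrees/s): [147.25, 147.25, 172.46, 180, 180, 180].

### API

Orientations are given as a 3x3 rotation matrix whose columns are the frame's x, y, z axes.
In Python, from plant import manip, imaging, spotter gives the robot as it stands.
- The arm moves only by the shell command python3 -m jog 'ROWS' [OPENING] [FORCE]. ROWS is JSON, one flat list of numbers, 4 for each row, row after row: the shift along the world's x, y, z as a fraction of full scale, then the turn about the world's z as a fraction of full scale. In form: [dx, dy, dz, yaw, dx, dy, dz, yaw, ...]. A call has 1 to 8 rows; each row is the pose to reach, as a shift and turn from the pose commanded when the call began; what a row does not reach only later rows make up. Full scale, the value 1, is 0.6 m for a shift and 90 degrees for a turn. A row lasts 1/8 s, in which the tool goes at most 62.5 mm and 10.7 degrees, less where a joint would pass 70% of its speed; a pose out of reach is approached as far as the arm can. A call with a number of a shift or a turn outside -1 to 1 is refused whole. A call with a gripper value outside its range is refused whole. OPENING is the opening, from -1 (shut) to 1 (fully open), set as the call begins (- or left out, the last holds). The fingers move at their own pace and stop on an object; FORCE is the grip in N (left out, the last holds). Time passes only in rows, so rows that repeat a pose let the fingers close. It gives the time, the measured TCP pose, the force and the opening at its end, in the units of the state.
- manip.sense(): the state, without advancing time (a new reading comes with each control period).
- imaging.get_image(name): name is "scene" or "top" or "wrist"; returns a dict with "img" (400x640x3 uint8, red, green, blue), "vertical_fov" (degrees; the focal length in pixels is half the picture's height over the tangent of half this angle, whatever the lens; pixels are square), "cx", "cy" (the principal point, pixels), "dist_coeffs" ([k1, k2, p1, p2, k3] as OpenCV has them; the pictures are not rectified), "R" (3x3) and "t" (3): a world point X has camera coordinates R X + t; the wrist camera has in their place "T_tool_cam" (4x4, takes a point from camera to tool coordinates, whose origin is the TCP and whose axes are the flange's). Camera axes: x right, y down, z forward; pixel columns grow to the right and rows downward; lengths in m; the calibration is good to about 2 mm. A picture is of the moment at which its call begins: read the wrist's pose just before it. There is no depth.
- manip.hand_in(): hands the job in, once; it reports no verdict.
Trained networks look in a picture, given as the dict that the camera call returned (one of the last four; its "shot" number tells which), for a name from the list of things; names that differ only in an ending like _2 or _b are one class to them, and where a whole thing is asked for, a point or a joint stands for the part that bears it (a point fixed in the world has none). Each returns a list of dicts, best first, with "p" (0 to 1); they miss things now and then, are a little off and sometimes report something else, mostly with a low value. They report only what shows in the picture. A call takes as long as a camera call. They do not tell look-alikes from the thing itself.
- spotter.look_for(query, picture): "location" ([x, y, z] in m, in world coordinates, good to about 4 mm: the middle of the surface that is visible of it).
- spotter.trace(query, picture): "region" (400x640 bool, what is visible of it).
- spotter.spot_point(query, picture): "location" ([x, y, z] in m, in world coordinates, good to about 4 mm: a listed point, or the origin of a listed thing).
The state is a dict: "time": time; "qpos": joint angles; "qvel": joint speeds; "effort": joint torques, N m; "position": TCP position; "orientation": TCP orientation; "contact_force": force on the tool from outside, world axes, zero at the start; "ft_torque": the same for the moment, N m; "gripper_width": finger opening in m.
Only numpy, scipy, OpenCV 4.12 (cv2) and the standard library are available. Lean on these libraries where they do the work, as an engineer would, in place of code of your own. Each camera call takes 0.05 s, during which the arm holds its last target. There are 200 camera calls.

### The job

The fittings turntable is locked by a spring plunger on its rim. Pull the plunger's black knob up until its pin is out of the hole, turn the turntable by one hole, whichever way brings the galvanized tee round to the place nearest the vee block, and let the pin snap fully down into that hole. Let go of the knob and leave all four fittings standing on the turntable.

Things in the scene. Friction and masses are not known exactly. Their poses are not given: they have to be found in the camera images.
- index_base: Fixed index base under the turntable: a steel ring 22 mm high, 330 mm across, with ten square pocket-like holes (28 mm wide, dark floor) 36 degrees apart on a circle of 140 mm radius. Origin on the turntable's axis at bench height; x points to the vee block outside the ring. The plunger starts in the hole on the -x side, opposite it.
- vee (a point): Fixed dark steel vee block (50 x 70 mm, 65 mm high, a V-shaped saddle open upwards) bolted to the index base outside the ring. The point is at the middle of its top, 203 mm from the turntable's axis along the base's x, 60 mm above the bench.
- platter (a joint): The white melamine turntable, 244 mm across, top 40 mm above the bench: its angle about the base's axis in rad, counterclockwise from above positive, 0 at the start; holes every 0.628 either way. It turns freely with a light drag (about 0.1 N m) while the pin is out, and only plays 0.04 rad while it is in.
- knob (a point): Grip point on the axis of the plunger's upright black knob, a cylinder 30 mm in diameter and 34 mm tall on a steel ear at the rim, 140 mm from the turntable's axis, going round with it. 75 mm above the bench with the pin in; the knob's top is 15 mm higher. Below the knob (56 down to 36 mm above the bench) is a 22 mm thick sleeve.
- plunger (a joint): How far the knob is pulled straight up, in m: 0 with the pin fully in, 0.014 when the pointed pin (16 mm thick) just clears the ring, 0.024 at the stop. The spring pulls down with about 7 N at 0, 10 N at the stop. Let go within 10 mm of a hole's centre, the pin slides in (with 6 mm of play either way); elsewhere it rests on the ring.
- tee: Galvanized pipe tee standing loose on the turntable, 56 mm high, 31 mm across its collars, a side branch reaching 32 mm along its own x at 28 mm height. Origin at the underside of the upright run, about 80 mm from the turntable's axis, one hole (36 degrees) to one or the other side of the vee block's direction.
- elbow: Bystander: brass barbed elbow standing loose on its hexagonal foot, 46 mm high, side barb reaching 36 mm along its x. Origin at the underside of the foot, about 80 mm from the axis, 36 degrees to the other side of the vee block's direction.
- coupler: Bystander: red plastic quick coupler standing on end, 38 mm across, 50 mm high, about 80 mm from the axis. Origin at its underside.
- union: Bystander: zinc-plated pipe union standing on end, hexagon 53 mm across corners, 44 mm high, about 80 mm from the axis. Origin at its underside.
Things that resemble listed ones, but are neither listed nor needed, are in the scene too. What is shaped like the tee but blue is not meant.

How it is judged (in metres and radians):
On the way:
1. the knob is pulled up so that the pin is clear of its first hole (value of joint plunger above 0.0135 m and value of joint platter between -0.2 and 0.2 rad), for 0.1 s.
At the end, for the whole second after the job is handed in: The pin is within 4 mm of fully home in a hole one hole from its start (turned 0.63 +- 0.1 rad); the tee is at rest at the place nearest the vee block, within 25 mm sideways and 30 mm in or out; all four fittings stand upright (within 0.5 rad) on the turntable (value of joint plunger below 0.004 m and (value of joint platter between 0.53 and 0.73 rad or value of joint platter between -0.73 and -0.53 rad) and x of tee in the frame of index_base between 0.05 and 0.11 m and y of tee in the frame of index_base between -0.025 and 0.025 m and linear speed of tee below 0.02 m/s and not (angle between tee's own z axis and vertical above 0.5 rad or height (world z) of tee below 0.03 m or height (world z) of tee above 0.06 m) and not (angle between elbow's own z axis and vertical above 0.5 rad or height (world z) of elbow below 0.03 m or height (world z) of elbow above 0.06 m) and not (angle between coupler's own z axis and vertical above 0.5 rad or height (world z) of coupler below 0.03 m or height (world z) of coupler above 0.06 m) and not (angle between union's own z axis and vertical above 0.5 rad or height (world z) of union below 0.03 m or height (world z) of union above 0.06 m)); the robot touches nothing.
It fails at once if the tee is knocked over (tilted over 0.5 rad), lifted off or off the turntable (angle between tee's own z axis and vertical above 0.5 rad or height (world z) of tee below 0.03 m or height (world z) of tee above 0.06 m).
It fails at once if the elbow is knocked over (tilted over 0.5 rad), lifted off or off the turntable (angle between elbow's own z axis and vertical above 0.5 rad or height (world z) of elbow below 0.03 m or height (world z) of elbow above 0.06 m).
It fails at once if the coupler is knocked over (tilted over 0.5 rad), lifted off or off the turntable (angle between coupler's own z axis and vertical above 0.5 rad or height (world z) of coupler below 0.03 m or height (world z) of coupler above 0.06 m).
It fails at once if the union is knocked over (tilted over 0.5 rad), lifted off or off the turntable (angle between union's own z axis and vertical above 0.5 rad or height (world z) of union below 0.03 m or height (world z) of union above 0.06 m).
It also fails if it takes over 32 s, if anything falls off the work surface, if the arm or the gripper's body presses on something with over 40 N, if the wrist force passes 120 N, or if a joint passes its speed limit or range.

## Working session

There is one attempt and no reset: what is moved stays moved. The work goes in short steps, Python scripts to look and compute and a shell command to move; the robot and the scene stay as the last step left them, time stands still between calls to the robot, and variables do not carry over. Pictures are saved under pics/ and viewed, about 8 in all and at most 12, crops included, and the job is handed in when it is done.

```bash
mkdir -p pics; cat > h.py <<'E'
import numpy as np, cv2
from plant import manip, imaging, spotter
def proj(P,d):
    f=200/np.tan(np.radians(d["vertical_fov"]/2)); K=np.array([[f,0,d["cx"]],[0,f,d["cy"]],[0,0,1]])
    return cv2.projectPoints(np.array(P,float).reshape(-1,3),cv2.Rodrigues(np.array(d["R"]))[0],np.array(d["t"],float),K,np.array(d["dist_coeffs"],float))[0].reshape(-1,2)
def ray(uv,z,d):
    f=200/np.tan(np.radians(d["vertical_fov"]/2)); K=np.array([[f,0,d["cx"]],[0,f,d["cy"]],[0,0,1]])
    n=cv2.undistortPoints(np.array(uv,float).reshape(-1,1,2),K,np.array(d["dist_coeffs"],float)).reshape(-1,2)
    R=np.array(d["R"]);c=-R.T@np.array(d["t"]);v=np.c_[n,np.ones(len(n))]@R
    return c+v*((z-c[2])/v[:,2])[:,None]
E
python3 - <<'E'
from h import *
s=manip.sense();print(s["time"],s["position"],s["gripper_width"],s["orientation"])
for n in ["top","scene"]:
    d=imaging.get_image(n);cv2.imwrite(f"pics/{n}0.png",d["img"][:,:,::-1])
    for q in ["index_base","vee","knob","tee","elbow","coupler","union"]:
        for r in spotter.spot_point(q,d)[:3]: print(n,q,round(r["p"],2),np.round(r["location"],3),proj(r["location"],d).round())
print(manip.sense()["time"])
E
```

```text
0.0 [ 0.1540259  -0.50160226  0.25244497] 0.08529623130542831 [[ 9.55972569e-01  2.93455824e-01 -3.55100361e-04]
 [ 2.93456009e-01 -9.55971235e-01  1.60287251e-03]
 [ 1.30906543e-04 -1.63650849e-03 -9.99998652e-01]]
top index_base 0.93 [ 0.598 -0.063 -0.004] [[368. 215.]]
top index_base 0.32 [ 0.543 -0.12   0.043] [[401. 244.]]
top vee 0.94 [ 0.786 -0.133  0.06 ] [[411. 116.]]
top knob 0.84 [ 0.466 -0.011  0.076] [[343. 288.]]
top tee 0.89 [0.663 0.205 0.   ] [[236. 179.]]
top tee 0.59 [ 0.672 -0.046  0.038] [[363. 176.]]
top tee 0.57 [0.765 0.217 0.002] [[232. 129.]]
top elbow 0.64 [ 0.635 -0.129  0.036] [[406. 196.]]
top elbow 0.48 [ 0.464 -0.013  0.076] [[345. 289.]]
top coupler 0.95 [ 0.542 -0.121  0.041] [[401. 245.]]
top coupler 0.39 [ 0.67  -0.046  0.037] [[363. 177.]]
top union 0.74 [0.596 0.021 0.04 ] [[327. 214.]]
scene index_base 0.91 [ 0.594 -0.068  0.   ] [[299. 189.]]
scene vee 0.83 [ 0.783 -0.135  0.058] [[203. 202.]]
scene tee 0.94 [ 0.67  -0.051  0.037] [[275. 202.]]
scene tee 0.75 [ 0.768  0.218 -0.007] [[329. 342.]]
scene tee 0.73 [0.664 0.203 0.004] [[365. 294.]]
scene elbow 0.84 [ 0.635 -0.125  0.04 ] [[266. 172.]]
scene elbow 0.32 [ 0.787 -0.136  0.059] [[200. 203.]]
scene coupler 0.73 [ 0.542 -0.119  0.044] [[301. 152.]]
scene union 0.64 [0.594 0.022 0.045] [[326. 201.]]
scene union 0.64 [ 0.633 -0.125  0.041] [[267. 172.]]
0.8
```

View pics/top0.png

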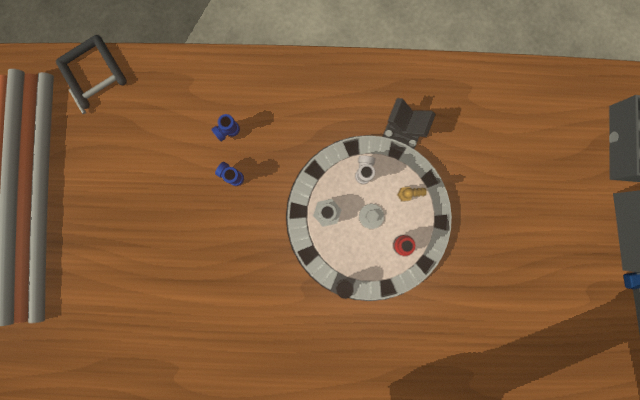

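View pics/scene0.png

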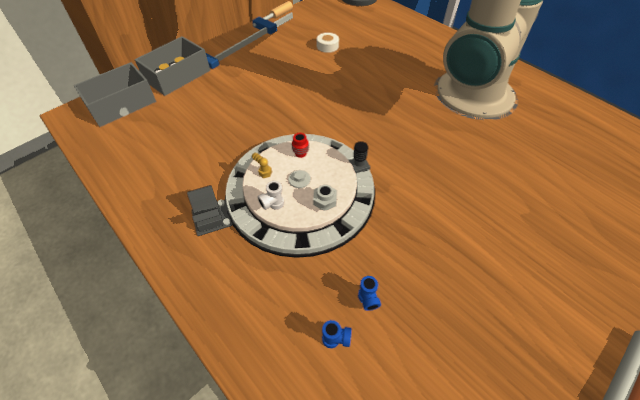

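The top view shows three tee-shaped things: the galvanized one on the turntable at (366,172), and blue ones at (226,126) and (230,175). By the description I choose the galvanized one. The vee block is at (410,120) and the knob at (345,288), so the tee is counterclockwise of the vee and the platter must turn clockwise (−0.628). I'll check this with a model overlay in a close crop.

```bash
python3 - <<'E'
from h import *
d=imaging.get_image("top");im=d["img"][:,:,::-1].copy()
g=im.max(2)
# fit centre/angle: darkness at ring top hole locations minus between
from scipy.optimize import minimize
a=np.linspace(-.011,.011,5);gx,gy=np.meshgrid(a,a)
gb=cv2.GaussianBlur(g,(3,3),0).astype(float)
def cost(p,full=False):
    c=0
    for k in range(20):
        if k in(9,10,11): continue
        t=p[2]+k*np.pi/10
        w=np.c_[p[0]+(0.14+gx.ravel())*np.cos(t)-gy.ravel()*np.sin(t),p[1]+(0.14+gx.ravel())*np.sin(t)+gy.ravel()*np.cos(t),np.full(25,.022)]
        uv=proj(w,d).astype(np.float32)
        v=cv2.remap(gb.astype(np.float32),uv[:,:1],uv[:,1:],1).mean()
        c+=v if k%2==0 else -v
    return c
best=min((minimize(cost,[.597+i,-.062+j,np.radians(-21+k)],method="Nelder-Mead",options=dict(initial_simplex=[[.597+i,-.062+j,-.366+k],[.603+i,-.062+j,-.366],[.597,-.056+j,-.366],[.597,-.062,-.33]])) for i in(-.003,.003) for j in(-.003,.003) for k in(0,)),key=lambda r:r.fun)
p=best.x;print(p,np.degrees(p[2]),best.fun)
c=p[:2];u=np.array([np.cos(p[2]),np.sin(p[2])]);print("vee",c+.203*u,"knob",c-.14*u)
f=p[2]+np.pi-np.radians(36);print("knob end",c+.14*np.array([np.cos(f),np.sin(f)]))
x0,y0=270,80;S=4
cr=cv2.resize(im[80:310,270:470],None,fx=2.6,fy=2.6,interpolation=cv2.INTER_CUBIC)
def dr(P,col):
    q=(proj(P,d)-[270,80]+.5)*2.6
    cv2.polylines(cr,[np.round(q).astype(int)],False,col,1)
th=np.linspace(0,2*np.pi,60)
def circ(c,r,z): return np.c_[c[0]+r*np.cos(th),c[1]+r*np.sin(th),0*th+z]
dr(circ(c,.165,.022),(0,255,0));dr(circ(c,.122,.04),(0,255,0))
dr(circ(c-.14*u,.015,.09),(0,255,255))
dr([[*c,.04],[*(c+.203*u),.06]],(255,0,0))
for k in range(10):
    t=p[2]+k*np.pi/5;m=c+.14*np.array([np.cos(t),np.sin(t)]);dr(circ(m,.014,.022),(0,0,255))
cv2.imwrite("pics/crop.png",cr)
E
```

```text
[ 0.59485401 -0.06217332 -0.36719446] -21.038692667044995 -649.801513671875
vee [ 0.78432166 -0.13504998] knob [ 0.46418666 -0.01191355]
knob end [0.51868385 0.05529203]
```

View pics/crop.png

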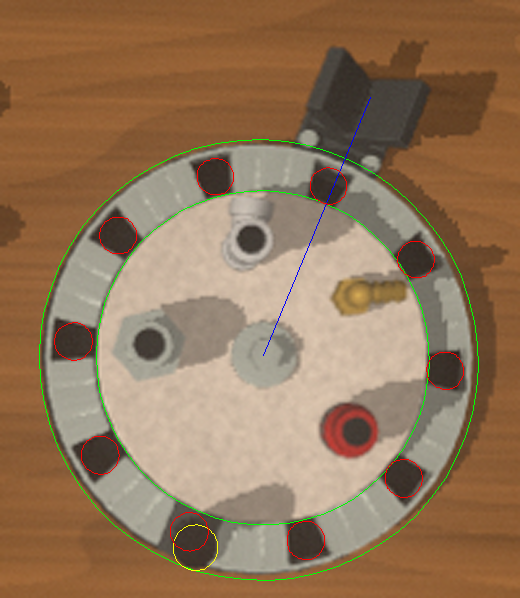

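The overlay fits all the holes, the rim and the knob. The chosen tee, at crop (250,240), is grey galvanized and counterclockwise of the vee line. Now I'll go above the knob.

```bash
python3 -m jog '[0.1,0.1,0,-0.1,0.2,0.2,0,-0.2,0.25,0.3,-0.05,-0.3,0.3,0.4,-0.05,-0.423,0.35,0.5,-0.1,-0.423,0.42,0.6,-0.1,-0.423,0.47,0.7,-0.15,-0.423,0.517,0.78,-0.154,-0.423]' 1 60; python3 - <<'E'
from h import *
s=manip.sense();print(s["time"],s["position"],s["contact_force"],s["orientation"][:,1],s["qpos"])
E
```

```text
time: 1.85
position: [0.4242, -0.1031, 0.176]
orientation: [[0.933, -0.359, 0.0], [-0.359, -0.933, -0.0], [0.001, 0.0, -1.0]]
contact_force: [1.4, -0.3, 0.4]
gripper_width: 0.0855
1.85 [ 0.42424519 -0.10309845  0.17596654] [ 1.39868753 -0.32546602  0.35977475] [-3.58621457e-01 -9.33483060e-01  1.67780578e-04] [-1.85007620e+01 -9.47982582e+00  1.01091562e+02 -1.10823555e-02
  8.83551257e+01  9.25151095e+01]
```

```bash
python3 -m jog '[0.04,0.07,-0.01,0,0.066,0.14,-0.02,0,0.066,0.15,-0.02,0,0.066,0.15,-0.02,0]'; python3 - <<'E'
from h import *
s=manip.sense();print(s["time"],s["position"],s["orientation"][:,1])
T=np.eye(4);T[:3,:3]=s["orientation"];T[:3,3]=s["position"]
d=imaging.get_image("wrist");W=np.linalg.inv(T@np.array(d["T_tool_cam"]));d=dict(d,R=W[:3,:3],t=W[:3,3])
im=d["img"][:,:,::-1].copy();th=np.linspace(0,6.3,60);k=(.4642,-.0119)
for z,r in((.09,.015),(.022,.014)):
    cv2.polylines(im,[proj(np.c_[k[0]+r*np.cos(th),k[1]+r*np.sin(th),0*th+z],d).round().astype(int)],1,(0,255,255))
cv2.imwrite("pics/w.png",im)
E
```

```text
time: 2.35
position: [0.4632, -0.0151, 0.1644]
orientation: [[0.934, -0.358, -0.0], [-0.358, -0.934, -0.0], [0.0, 0.0, -1.0]]
contact_force: [0.3, -0.3, -0.5]
gripper_width: 0.0855
2.35 [ 0.46317849 -0.01505422  0.16440603] [-3.57775788e-01 -9.33807409e-01  4.55205877e-04]
```

View pics/w.png

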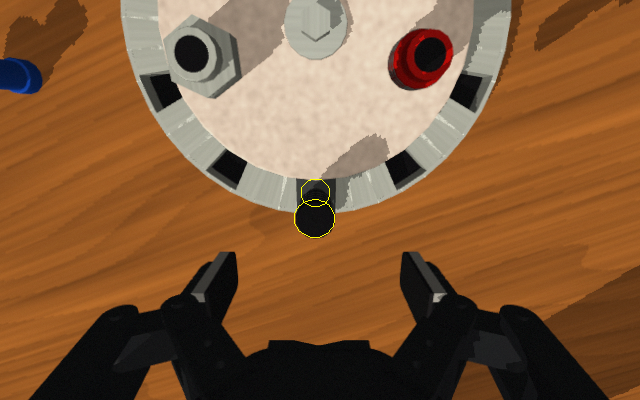

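The wrist view shows the black knob at (315,218), exactly on the predicted circle and centred between the jaws. I'll descend, then grip.

```bash
python3 -m jog '[0.002,0.005,-0.05,0,0.002,0.005,-0.1,0,0.002,0.005,-0.13,0,0.002,0.005,-0.14,0,0.002,0.005,-0.14,0]'; python3 -m jog '[0,0,0,0,0,0,0,0,0,0,0,0,0,0,0,0,0,0,0,0,0,0,0,0]' -1 60
```

```text
time: 3.02
position: [0.4646, -0.0127, 0.0807]
orientation: [[0.933, -0.36, 0.0], [-0.36, -0.933, -0.0], [0.0, 0.0, -1.0]]
contact_force: [-0.4, 0.4, 0.7]
gripper_width: 0.0855
time: 3.78
position: [0.4647, -0.0119, 0.0809]
orientation: [[0.934, -0.358, 0.001], [-0.358, -0.934, -0.0], [0.001, -0.0, -1.0]]
contact_force: [-2.7, 1.1, 5.6]
gripper_width: 0.0286
```

```bash
python3 -m jog '[0,0,0.01,0,0,0,0.02,0,0,0,0.032,0,0,0,0.032,0,0,0,0.032,0]'
```

```text
time: 4.4
position: [0.4646, -0.0122, 0.0985]
orientation: [[0.934, -0.359, 0.0], [-0.359, -0.934, -0.0], [0.0, 0.0, -1.0]]
contact_force: [6.8, -1.7, -9.4]
gripper_width: 0.0284
```

```bash
python3 -c "
import numpy as np
f=lambda x:.14*np.array([np.cos(np.radians(158.96-x)),np.sin(np.radians(158.96-x))])
for b,L in((0,(1,3,5.5,8,10.5,13,15.5,18)),(18,(20.5,23,25.5,28,30.5,33,35,36))):
  for x in L: print(x,((f(x)-f(b))/.6).round(3),round(-(x-b)/90,3))"
```

```text
1 [0.001 0.004] -0.011
3 [0.005 0.011] -0.033
5.5 [0.009 0.02 ] -0.061
8 [0.014 0.029] -0.089
10.5 [0.019 0.038] -0.117
13 [0.024 0.047] -0.144
15.5 [0.03  0.055] -0.172
18 [0.037 0.063] -0.2
20.5 [0.007 0.008] -0.028
23 [0.013 0.015] -0.056
25.5 [0.021 0.022] -0.083
28 [0.028 0.029] -0.111
30.5 [0.036 0.036] -0.139
33 [0.044 0.042] -0.167
35 [0.051 0.047] -0.189
36 [0.054 0.049] -0.2
```

```bash
python3 -m jog '[0.001,0.004,0,-0.011,0.005,0.011,0,-0.033,0.009,0.02,0,-0.061,0.014,0.029,0,-0.089,0.019,0.038,0,-0.117,0.024,0.047,0,-0.144,0.03,0.055,0,-0.172,0.037,0.063,0,-0.2]'
```

```text
time: 5.4
position: [0.4865, 0.0253, 0.0981]
orientation: [[0.776, -0.631, -0.001], [-0.631, -0.776, -0.001], [-0.0, 0.002, -1.0]]
contact_force: [3.8, -4.6, -9.0]
gripper_width: 0.0284
```

```bash
python3 -m jog '[0.007,0.008,0,-0.028,0.013,0.015,0,-0.056,0.021,0.022,0,-0.083,0.028,0.029,0,-0.111,0.036,0.036,0,-0.139,0.044,0.042,0,-0.167,0.051,0.047,0,-0.189,0.054,0.049,0,-0.2]'; python3 -m jog '[0,0,0,0,0,0,0,0]'; python3 - <<'E'
from h import *
s=manip.sense();print(s["qpos"])
d=imaging.get_image("top");im=d["img"][:,:,::-1].copy()
cr=cv2.resize(im[80:310,270:470],None,fx=2.6,fy=2.6,interpolation=cv2.INTER_CUBIC)
cv2.imwrite("pics/t2.png",cr)
for q in ("tee","elbow","coupler","union"):
    for r in spotter.spot_point(q,d)[:3]:
        v=np.array(r["location"])-[.5949,-.0622,0];print(q,round(r["p"],2),r["location"],np.degrees(np.arctan2(v[1],v[0]))+21,np.hypot(*v[:2]))
E
```

```text
time: 6.4
position: [0.5188, 0.0542, 0.0977]
orientation: [[0.544, -0.839, -0.002], [-0.839, -0.544, -0.002], [0.001, 0.003, -1.0]]
contact_force: [4.7, -6.1, -10.9]
gripper_width: 0.0285
time: 6.65
position: [0.5187, 0.0541, 0.0977]
orientation: [[0.544, -0.839, -0.002], [-0.839, -0.544, -0.002], [0.001, 0.003, -1.0]]
contact_force: [5.0, -5.3, -10.0]
gripper_width: 0.0282
[ 1.95672486e+00  8.80041593e+00  9.22087632e+01 -1.21027007e-01
  7.90872336e+01  1.49017533e+02]
tee 0.8 [0.7627, 0.2174, -0.0009] 80.03021677398499 0.3260874115938854
tee 0.76 [0.6586, 0.204, -0.0016] 97.54253337691911 0.27371541790699333
tee 0.36 [0.5896, -0.1435, 0.038] -72.72987143057136 0.08147257207183284
coupler 0.85 [0.5176, -0.0769, 0.0428] -148.2327331584839 0.07868532264660294
union 0.76 [0.6455, 0.0028, 0.042] 73.10061439998833 0.08237329664399742
```

View pics/t2.png

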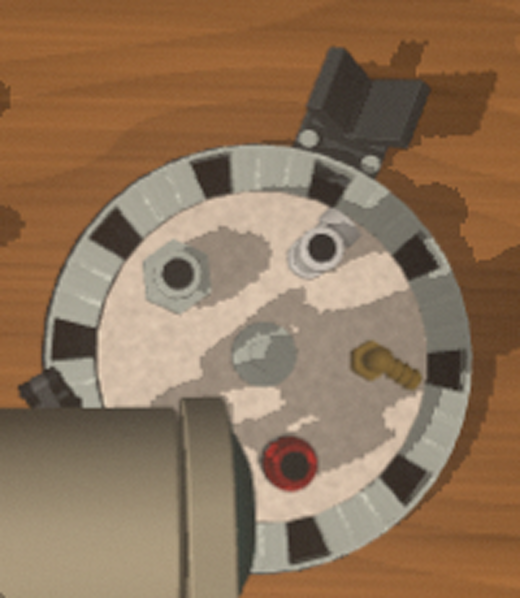

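The crop shows the tee at (320,248), on the vee line, with all four fittings standing. The TCP is about 1 mm from the computed hole position. I'll lower the knob and release.

```bash
python3 -m jog '[0,0,-0.01,0,0,0,-0.02,0,0,0,-0.029,0,0,0,-0.029,0]'
```

```text
time: 7.4
position: [0.519, 0.0543, 0.0813]
orientation: [[0.544, -0.839, -0.001], [-0.839, -0.544, -0.002], [0.001, 0.001, -1.0]]
contact_force: [4.2, -4.3, -7.7]
gripper_width: 0.0279
```

```bash
python3 -m jog '[0,0,0,0,0,0,0,0,0,0,0,0,0,0,0,0,0,0,0,0]' 1; python3 -m jog '[0,0,0.04,0,0,0,0.1,0,-0.02,0,0.15,0,-0.1,0,0.17,0,-0.2,0,0.17,0,-0.2,0,0.17,0]'; python3 - <<'E'
from h import *
s=manip.sense();T=np.eye(4);T[:3,:3]=s["orientation"];T[:3,3]=s["position"]
c=np.array([.5949,-.0622]);a=-.3672
for n in("wrist","top","scene"):
    d=imaging.get_image(n)
    if n=="wrist":
        dd=d;W=np.linalg.inv(T@np.array(d["T_tool_cam"]));P=dict(d,R=W[:3,:3],t=W[:3,3])
    else: P=d
    im=d["img"][:,:,::-1].copy();k=(.5187,.0553);th=np.linspace(0,6.3,60)
    cv2.polylines(im,[proj(np.c_[k[0]+.015*np.cos(th),k[1]+.015*np.sin(th),0*th+.09],P).round().astype(int)],1,(0,255,255))
    cv2.imwrite(f"pics/f_{n}.png",cv2.resize(im[100:300,180:480],None,fx=2.6,fy=2.6) if n=="scene" else im)
    for q in ("tee","knob"):
        for r in spotter.spot_point(q,d):
            v=np.array(r["location"])[:2]-c
            if np.hypot(*v)<.2: print(n,q,round(r["p"],2),r["location"],"base xy",v@[np.cos(a),np.sin(a)],v@[-np.sin(a),np.cos(a)])
E
```

```text
time: 8.02
position: [0.5191, 0.0553, 0.0822]
orientation: [[0.545, -0.839, 0.0], [-0.839, -0.545, 0.0], [-0.0, -0.0, -1.0]]
contact_force: [-0.4, -0.6, -0.3]
gripper_width: 0.0854
time: 8.78
position: [0.3959, 0.0553, 0.1837]
orientation: [[0.545, -0.838, -0.0], [-0.838, -0.545, 0.0], [-0.0, 0.0, -1.0]]
contact_force: [0.5, 0.6, 0.7]
gripper_width: 0.0856
top tee 0.71 [0.517, 0.0555, 0.0751] base xy -0.11496160307519136 0.08188729949376852
top tee 0.68 [0.6671, -0.0956, 0.0407] base xy 0.07937759150476091 -0.005253376714391844
top knob 0.83 [0.5201, 0.0554, 0.0753] base xy -0.11203236046547142 0.08290687672644935
scene tee 0.75 [0.6688, -0.0956, 0.0372] base xy 0.08096426306647272 -0.004643070762221361
scene knob 0.54 [0.5186, 0.0526, 0.0751] base xy -0.11242715498105407 0.07975503007877341
```

View pics/f_scene.png

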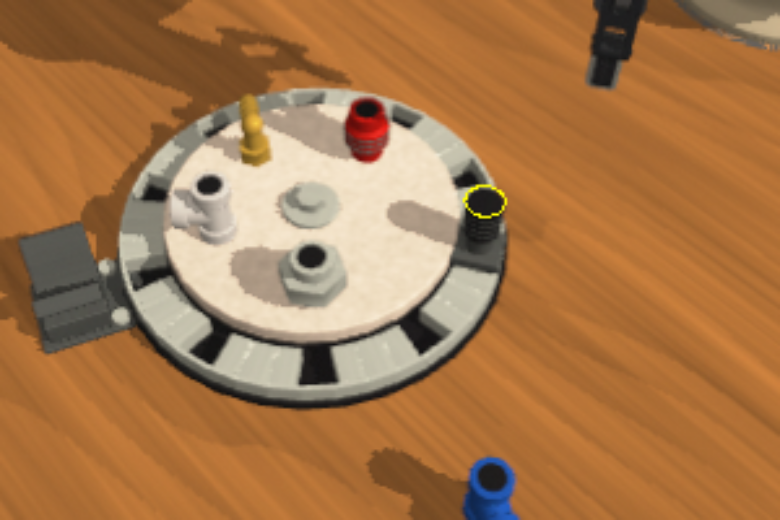

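View pics/f_wrist.png

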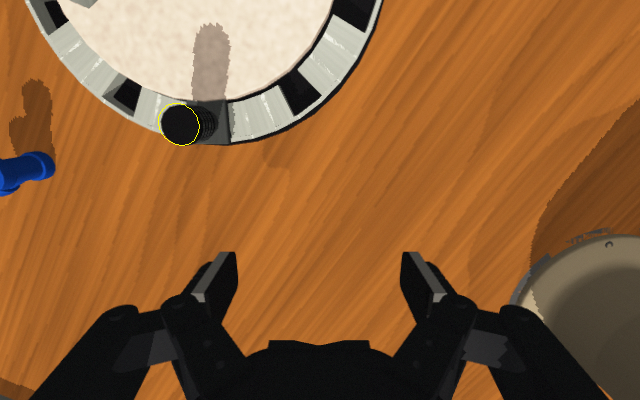

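The knob's top fills the yellow circle drawn for z = 90 mm, at (485,203) in the scene crop and (180,124) in the wrist view. The pin is therefore home in the new hole, all four fittings are standing, and the arm is clear. Handing in.

```bash
python3 -c "
from plant import manip
print(manip.hand_in(), manip.sense()['time'])"
```

```text
the job is handed in; nothing more can be done
the job is handed in; nothing more can be done
```

I turned the turntable one hole clockwise, so the galvanized tee now stands at the place nearest the vee block and the pin is home in the new hole. I raised the knob about 18 mm and carried it 36° around its arc. Then I lowered it with the spring still pulling down about 8 N, let go and backed the arm off. The job was handed in after about 9 s of robot time; no verdict is reported.

The last checks, on pictures taken after letting go:
- **Pin:** the top of the knob sits on the outline predicted for the pin fully in, in both the scene and wrist views. Its grip point measures 75 mm high, within about 3 mm of the target spot.
- **Tee:** it is at about x 0.080, y −0.005 m in the base frame, inside the limits.
- **Fittings:** the tee, elbow, coupler and union all stand upright.
- **Arm:** it touches nothing.

No check failed. The only disagreement was the finder once calling the knob a "tee" in the top picture; I ignored it.

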